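# Seat a machined housing in the gauging fixture and bring up the gauge

### The arm

A 6-joint arm with a two-finger parallel gripper is mounted at the origin on the work surface. World frame = base frame: x ahead of the robot, y to its left, z up, the work surface at z = 0. Lengths are in m, angles in degrees, forces in N, time in s.
With the tool pointing down it reaches from about 0.15 to 0.775 m from the base axis. Payload 6.1 kg.
Tool frame: the origin (TCP) lies at the very end of the fingers, on their centre line; the grasp point (between the pads) lies 19 mm behind it (arm.tcp_to_grasp is the distance from the TCP to the grasp point, in m); z points along the fingers, y is the line along which they close (so a half turn about z gives the same grasp; the last joint's range is limited). The gripper opens to 85 mm and grips with 20 to 120 N. Pads are 22 mm wide; open, the fingers measure 114 mm over their backs; the gripper's body (76 mm by 85 mm) begins 54 mm behind the grasp point. The pads swing forward as they close: fully open they stand 13 mm farther back than shut.
Start: joints at [77.006, 7.208, -2.269, 80.523, 0, 90], TCP at [0.118, 0.512, 0.231] pointing down, gripper open.
Joint ranges: [-155.77, 155.77], [-54.66, 111.73], [-72.52, 77.12], [-102.08, 115.82], [-83.92, 84.16], [-180, 180]. Speed limits (degrees/s): [136.94, 136.94, 172.46, 180, 180, 180].

### API

Orientations are given as [roll, pitch, yaw] about the fixed x, y, z axes, in that order (R = Rz(yaw) Ry(pitch) Rx(roll)).
In Python, from rig import arm gives the robot as it stands.
- The arm moves only by the tool servo_tool, never from a script. Its argument "increments" is text: rows parted by semicolons, each of 7 numbers parted by spaces: the opening in per cent of the stroke, from 0 (shut) to 100 (fully open), then the shift along the world's x, y, z each as a share of 600 mm, from -1 to 1, then the turn, a rotation vector about the world's x, y, z each as a share of 0.5 rad, from -1 to 1. In form: fingers dx dy dz wx wy wz; .... A call has exactly 10 rows; each row is the pose to reach, as a shift and turn from the pose commanded when the call began; what a row does not reach only later rows make up. A row lasts 1/12 s, in which the tool goes at most 41.7 mm and 7.16 degrees, less where a joint would pass 70% of its speed; a pose out of reach is approached as far as the arm can. A call with a number of a shift or a turn outside -1 to 1 is refused whole. A call with a gripper value outside its range is refused whole. The fingers move at their own pace and stop on an object; the grip force is fixed at half the most. Time passes only in rows, so rows that repeat a pose let the fingers close, or fill a call up. It gives the time, the measured TCP pose, the force, the opening and the grip force at its end, in the units of the state.
- arm.get_state(): the state, without advancing time (a new reading comes with each control period).
- arm.grab_frame(name): name is "scene" or "top" or "wrist"; returns a dict with "img" (420x560x3 uint8, red, green, blue), "z_map" (420x560 float32, m along the optical axis (not along the pixel's ray), 0 where there is no reading), "vertical_fov" (degrees; the focal length in pixels is half the picture's height over the tangent of half this angle, whatever the lens; pixels are square), "cx", "cy" (the principal point, pixels), "R" (3x3) and "t" (3): a world point X has camera coordinates R X + t; the wrist camera has in their place "hand_eye" (4x4, takes a point from camera to tool coordinates, whose origin is the TCP and whose axes are the flange's). Camera axes: x right, y down, z forward; pixel columns grow to the right and rows downward; lengths in m; the calibration is good to about 2 mm. A picture is of the moment at which its call begins: read the wrist's pose just before it.
- arm.finish_job(): hands the job in; it is judged then, once.
The state is a dict: "t": time; "joint_pos": joint angles; "dq": joint speeds; "joint_torque": joint torques, N m; "eef_pos": TCP position; "tool_rot": TCP orientation; "wrist_force": force on the tool from outside, world axes, zero at the start; "ft_torque": the same for the moment, N m; "gripper_width": finger opening in m; "grip_force": force on a finger pad.
Only numpy, scipy, OpenCV 4.12 (cv2) and the standard library are available. Lean on these libraries where they do the work, as an engineer would, in place of code of your own. Each camera call takes 0.05 s, during which the arm holds its last target. There are 200 camera calls.

### The job

On the gauging fixture, push the aluminium housing along the plate with the fingertips until it sits flush both against the side fence and against the end stop. Then push the gauge carriage along its rail, fully home, so that the gauge's plunger presses on the seated housing. Do not lift or tip the housing, and leave everything else where it is.

Things in the scene. Friction and masses are not known exactly. Their poses are not given: they have to be found in the camera images.
- fixture: gauging fixture fixed to the bench: aluminium plate 185 mm (x -100 to +85) by 400 mm (y -200 to +200), 20 mm thick; a handle loop at each y end, to y = +-248 mm, under 16 mm high. Origin at its underside on the bench. Its x points away from the robot, its y to the robot's left, within 20 degrees. Behind the fence, at x = 50 to 70 mm, lies the low rail of the gauge carriage
- fence (a point): middle of the side fence's working face, at the plate: the face looks to the fixture's -x at x = 30 mm and runs along y from -30 to +150 mm; steel bar 20 mm tall above the plate, 12 mm thick
- end_stop (a point): middle of the end stop's working face, at the plate: the face looks to the fixture's -y at y = 150 mm and runs along x from -35 to +35 mm; steel block 26 mm tall above the plate, 25 mm thick
- housing: the loose aluminium housing on the plate, 0.2 to 0.42 kg: block 50 mm (its x) by 60 mm (its y), 24 mm high, with a round boss, 34 mm diameter, on top to 34 mm. Origin at the centre of its underside. Starts turned up to 15 degrees from the fixture, its centre 24 to 55 mm short of its seated place in the fixture's x and 40 to 75 mm short in y
- housing_centre (a point): point on the housing's vertical axis, 13 mm above its underside; its axes are the housing's
- seat (a point): where point housing_centre is when the housing is seated: x = 5 mm, y = 120 mm in the fixture's frame, 13 mm above the plate
- carriage (a joint): travel of the gauge carriage along the fixture's +y, m: 0 at the right end of its rail, 0.165 fully home against its end block. It slides on its rail with about 3 N of friction and stays where it is left
- push_face (a point): centre of the carriage's upright rear face, the place to push it, which looks to the fixture's -y: a steel block 48 mm wide (fixture x), from 4 to 45 mm above the plate; the point is 25 mm above the plate, on the surface. Ahead of it (+y) lie the round black gauge, face up, 48 mm diameter, 35 mm high, and its plunger; an arm joins it to the rail over the fence
- plunger (a joint): how far the gauge's light spring plunger is pressed in, m: 0 free, 0.008 bottomed (under 1 N). With the housing seated and the carriage home it reads about 0.004
- plunger_tip (a point): tip of the plunger, which points to the fixture's +y, 18 mm above the plate, 89 mm ahead of the carriage's rear face. It starts at least 50 mm short of the housing in y
- master: upright steel pin gauge, 24 mm diameter, 30 mm tall, standing on the fixture's plate near its right near corner; leave alone; origin at its underside
- setring: small steel setting ring, 26 mm outside, 12 mm tall, lying on the fixture's plate near its left near corner; leave alone; origin at its underside
- bottle: white plastic bottle, 54 mm diameter, 130 mm tall, on the bench; leave alone; origin at its underside
- jar: amber jar, 64 mm diameter, 70 mm tall, on the bench; leave alone; origin at its underside
- cup: grey cup, 72 mm diameter, 85 mm tall, on the bench; leave alone; origin at its underside
- driver: screwdriver lying on the far side of the bench; leave alone
- spanner: spanner lying on the far side of the bench; leave alone
There are look-alikes about, which are no part of the job. Of the things like the housing, leave any that is blue or turquoise; of the rest the smaller one is meant.

How it is judged (in metres and radians):
On the way, in this order (a step that is already met when the one before it is completed fails the run):
1. the housing is seated flush against the side fence and the end stop, while the gauge carriage is still back (x of housing_centre in the frame of fixture between 0.002 and 0.009 m and y of housing_centre in the frame of fixture between 0.117 and 0.124 m and angle between the x axis of housing_centre and the x axis of fixture, either way round below 0.05 rad and angle between housing_centre's own z axis and vertical below 0.05 rad and linear speed of housing below 0.01 m/s and value of joint carriage below 0.12 m), for 0.2 s.
2. the gauge carriage is fully home and its plunger presses on the housing (value of joint carriage above 0.1625 m and value of joint plunger above 0.0015 m), for 0.2 s.
At the end, for the whole second after the job is handed in: The housing lies flat and at rest, within 3 mm of both the fence and the end stop and turned less than 0.05 rad (3 degrees) from them; the carriage is within 2.5 mm of fully home and the plunger is pressed in by more than 1.5 mm (all of step 2 and x of housing_centre in the frame of fixture between 0.002 and 0.009 m and y of housing_centre in the frame of fixture between 0.117 and 0.124 m and angle between the x axis of housing_centre and the x axis of fixture, either way round below 0.05 rad and angle between housing_centre's own z axis and vertical below 0.05 rad and linear speed of housing below 0.01 m/s); the robot touches nothing.
It fails at once if the housing is lifted (8 mm) off the plate (height (world z) of housing_centre above 0.041 m).
It fails at once if the housing is tipped by more than 0.25 rad (angle between housing_centre's own z axis and vertical above 0.25 rad).
It fails at once if a bystander is moved by more than 15 mm (distance of any of master, setring, bottle, jar, cup, driver, spanner from where it was at the start of the episode above 0.015 m).
It also fails if it takes over 61 s, if anything falls off the work surface, if the arm or the gripper's body presses on something with over 40 N, if the wrist force passes 120 N, or if a joint passes its speed limit or range.

## Working session

There is one attempt and no reset: what is moved stays moved. The work goes in short steps, Python scripts to look and compute and a tool call to move; the robot and the scene stay as the last step left them, time stands still between calls to the robot, and variables do not carry over. Pictures are saved under pics/ and viewed, at most 10 in all, crops included, and the job is handed in when it is done.

Besides the shell and the picture viewer there is one more tool, called after "Call:" by a JSON object that holds its "api" and its "payload", one argument or row to a line. servo_tool: Moves the arm, as the interface text tells. Its arguments: {"type":"object","properties":{"increments":{"type":"string"}},"required":["increments"]}

```bash
mkdir -p pics; ls; cat > h.py <<'E'
import numpy as np, cv2
from rig import arm
def grab(name,fn=None):
    f=arm.grab_frame(name)
    if fn: cv2.imwrite('pics/'+fn,f['img'][:,:,::-1])
    return f
def cam(f):
    F=f['img'].shape[0]/2/np.tan(np.radians(f['vertical_fov'])/2)
    return F,f['R'],f['t']
def cast(f,uv,z):
    F,R,t=cam(f); uv=np.atleast_2d(uv).astype(float)
    d=np.c_[(uv[:,0]-f['cx'])/F,(uv[:,1]-f['cy'])/F,np.ones(len(uv))]@R
    C=-R.T@t
    return C+d*((z-C[2])/d[:,2])[:,None]
def cloud(f):
    F,R,t=cam(f); h,w=f['z_map'].shape
    u,v=np.meshgrid(np.arange(w),np.arange(h)); Z=f['z_map']
    P=np.stack([(u-f['cx'])/F*Z,(v-f['cy'])/F*Z,Z],-1)
    return (P-t)@R
E
python3 - <<'E'
from h import *
f=grab('top','top0.png'); g=grab('scene','scene0.png')
s=arm.get_state(); print(s['t'],s['eef_pos'],s['tool_rot'],s['gripper_width'])
for q in (f,g): print(q['vertical_fov'],q['cx'],q['cy'],-q['R'].T@q['t'])
E
```

```text
pics
0.1 [0.11796326 0.51120808 0.23058425] [-1.79915961e+02  4.47716944e-04  1.67003258e+02] 0.08530801774241471
47.823409459750955 281.1548103006118 205.3436238305288 [0.43589015 0.01071001 1.56695261]
50.3249537506708 273.11217424820535 206.56278096699958 [ 1.18586363 -0.14555843  1.0090092 ]
```

View pics/top0.png

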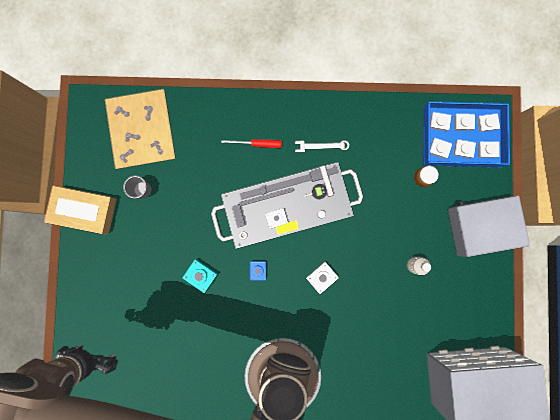

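View pics/scene0.png

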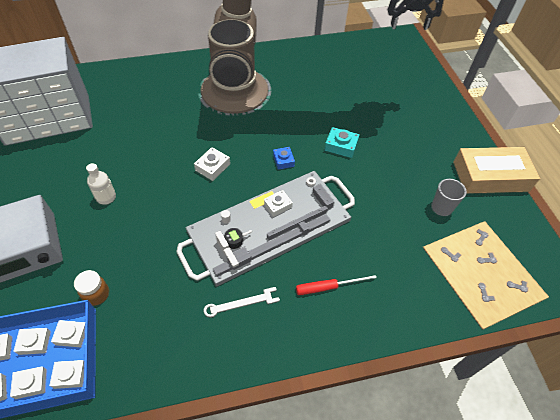

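The top view shows the fixture at about (287,205), with the white housing on its plate at (277,217) and the gauge at (320,190). The larger white look-alike is off the plate at (323,277), and the blue and turquoise ones are off it too. I'll get a coarse fixture pose, then look with the wrist camera.

```bash
python3 - <<'E'
from h import *
f=grab('top')
I=f['img'].astype(int); hsv=cv2.cvtColor(f['img'],cv2.COLOR_RGB2HSV)
m=((hsv[...,1]<60)&(hsv[...,2]>70)).astype(np.uint8)
m[:150]=0;m[255:]=0;m[:,:205]=0;m[:,370:]=0
m=cv2.morphologyEx(m,cv2.MORPH_OPEN,np.ones((9,9)))
m=cv2.morphologyEx(m,cv2.MORPH_CLOSE,np.ones((25,25)))
c=max(cv2.findContours(m,0,2)[0],key=cv2.contourArea)
W=cast(f,c[:,0],0.02)[:,:2]
print(cv2.minAreaRect(W.astype(np.float32)))
print(cast(f,[[277,217],[320,190],[321,214],[244,235]],0.04))
q=arm.grab_frame('wrist'); print(q['hand_eye'],q['vertical_fov'],q['cx'],q['cy'])
E
```

```text
((0.5539404153823853, -0.0004878789186477661), (0.18662787973880768, 0.4049932658672333), 17.065114974975586)
[[ 0.5113015   0.02938122  0.04      ]
 [ 0.60226998 -0.10767735  0.04      ]
 [ 0.52449135 -0.11235795  0.04      ]
 [ 0.45071718  0.13408586  0.04      ]]
[[ 4.54435891e-04 -9.53746898e-01 -3.00610458e-01  7.66517283e-02]
 [ 9.99999794e-01  5.69950761e-04 -2.96573095e-04  7.00091655e-04]
 [ 4.54188828e-04 -3.00610261e-01  9.53746961e-01 -1.43863454e-01]
 [ 0.00000000e+00  0.00000000e+00  0.00000000e+00  1.00000000e+00]] 65.17171009999647 284.9708719809141 209.86627988789968
```

Call:
{"api": "servo_tool", "payload": {
  "increments": "0 0.05 -0.06 0.01 0.1 0 0;0 0.09 -0.11 0.02 0 0 0.2;0 0.13 -0.16 0.03 0 0 0.4;0 0.17 -0.21 0.04 0 0 0.6;0 0.21 -0.26 0.05 0 0 0.8;0 0.25 -0.31 0.06 0 0 1;0 0.29 -0.36 0.08 0 0 1;0 0.33 -0.41 0.08 0 0 1;0 0.33 -0.41 0.08 0 0 1;0 0.33 -0.41 0.08 0 0 1"
}}

```text
t: 1.03
eef_pos: [0.3172, 0.264, 0.2794]
tool_rot: [180.0, 0.0, -164.6]
wrist_force: [0.3, 1.2, -0.4]
gripper_width: -0.0001
grip_force: 0.0
```

Call:
{"api": "servo_tool", "payload": {
  "increments": "0 0.04 -0.05 0 0 0 0.05;0 0.08 -0.1 0 0 0 0.05;0 0.12 -0.15 0 0 0 0.05;0 0.16 -0.2 0 0 0 0.05;0 0.2 -0.25 0 0 0 0.05;0 0.24 -0.3 0 0 0 0.05;0 0.28 -0.35 0 0 0 0.05;0 0.32 -0.4 0 0 0 0.05;0 0.33 -0.41 0 0 0 0.05;0 0.33 -0.41 0 0 0 0.05"
}}

```text
t: 1.87
eef_pos: [0.5153, 0.0191, 0.2779]
tool_rot: [180.0, -0.1, -163.0]
wrist_force: [-0.4, 0.1, -0.2]
gripper_width: -0.0003
grip_force: 0.0
```

```bash
cat >> h.py <<'E'
from scipy.spatial.transform import Rotation as Ro
def wrist(fn=None):
    s=arm.get_state(); f=grab('wrist',fn)
    A=Ro.from_euler('xyz',s['tool_rot'],degrees=True).as_matrix()
    H=f['hand_eye']; Rwc=A@H[:3,:3]; p=A@H[:3,3]+s['eef_pos']
    f['R']=Rwc.T; f['t']=-Rwc.T@p
    return f,s
E
python3 - <<'E'
from h import *
f,s=wrist('w0.png'); print(s)
np.savez('w0.npz',**{k:f[k] for k in f})
E
```

```text
{'t': 1.8667, 'joint_pos': array([ 2.11629773e+00,  6.58076793e+00,  2.86039785e+00,  8.63894708e+01,
        8.02126713e-03, -1.48815564e+01]), 'dq': array([ 2.49262974, -2.13500791, -1.71289406,  1.10511801,  0.8314868 ,
        1.308375  ]), 'joint_torque': array([ -1.68530636, -42.0369029 ,  35.74613214,  -0.18209164,
        -0.15640159,  -0.19428172]), 'eef_pos': array([0.51527173, 0.01908232, 0.27794422]), 'tool_rot': array([ 1.79964038e+02, -1.04096681e-01, -1.63002121e+02]), 'wrist_force': array([-0.38286427,  0.11162164, -0.21181595]), 'ft_torque': array([0.00787502, 0.02012514, 0.02527241]), 'grip_force': 0.0, 'gripper_width': -0.00028980279802971417}
```

View pics/w0.png

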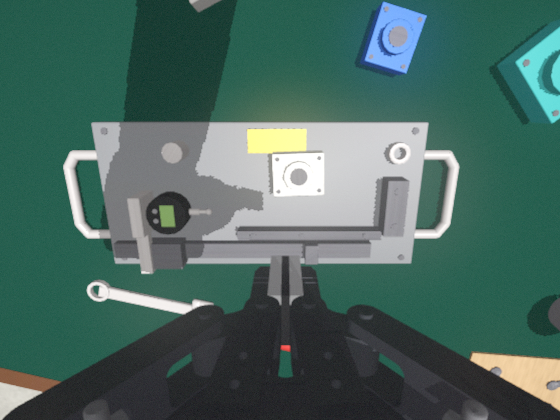

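The wrist view shows the plate at (93–428, 123–263), the housing at (298,174), the fence at (238–380, 233), the end stop at (395,207), the gauge at (168,212) with its rear block at x≈135, the master at (172,153) and the ring at (400,153).

```bash
python3 - <<'E'
from h import *
f=dict(np.load('w0.npz')); I=f['img']
f['t']=f['t'].reshape(3)
# plate: near edge and ends via corners
corn=cast(f,[[93,123],[428,123],[411,263],[114,263]],0.02); print('corners',corn[:,:2])
hsv=cv2.cvtColor(I,cv2.COLOR_RGB2HSV)
green=((hsv[...,0]>60)&(hsv[...,0]<95)&(hsv[...,1]>80)).astype(np.uint8)
# near edge line, end edges: first non-green along columns/rows
e=[]; 
for u in range(100,425): 
    v=135
    while not green[v,u]: v-=1
    e.append((u,v+.5))
def line(p):
    P=cast(f,p,0.02)[:,:2].astype(np.float32); vx,vy,x,y=cv2.fitLine(P,cv2.DIST_HUBER,0,.001,.001).ravel(); return np.array([x,y]),np.array([vx,vy])
c,d=line(e); d=d*np.sign(d[1]); yaw=np.arctan2(-d[0],d[1]); 
def rowedge(rows,u0,du):
    r=[]
    for v in rows:
        u=u0
        while not green[v,u]: u+=du
        r.append((u-du*.5,v))
    return line(r)
cr,_=rowedge(range(168,225),130,-1); cl,_=rowedge(range(168,225),415,1)
ex=np.array([np.cos(yaw),np.sin(yaw)]); ey=np.array([-ex[1],ex[0]])
print('yaw',np.degrees(yaw),'near',c@ex,'ends',cr@ey,cl@ey)
ox=c@ex+.1; oy=(cr@ey+cl@ey)/2; O=ox*ex+oy*ey; print('O',O)
np.savez('fix.npz',O=O,ex=ex,ey=ey,yaw=yaw)
def fx(P): return np.c_[(P[:,:2]-O)@ex,(P[:,:2]-O)@ey]*1e3
print('plate',fx(corn))
m=((hsv[...,1]<40)&(hsv[...,2]>200)).astype(np.uint8)[:,:]; m[:145]=0;m[205:]=0;m[:,:265]=0;m[:,335:]=0
m=cv2.morphologyEx(m,cv2.MORPH_CLOSE,np.ones((15,15)))
k=max(cv2.findContours(m,0,2)[0],key=cv2.contourArea)
print('housing',cv2.minAreaRect(fx(cast(f,k[:,0],0.044)).astype(np.float32)))
print('fence edge z40',fx(cast(f,[[238,228],[380,228]],0.04)),'stop edge',fx(cast(f,[[382,205]],.046)))
print('block', fx(cast(f,[[128,198],[140,198],[135,245],[152,245],[141,272],[154,272]],0.065)), 'tip',fx(cast(f,[[211,212]],.038)),'gauge',fx(cast(f,[[168,212]],.055)))
C=cloud(f); 
Q=C.reshape(-1,3); F=fx(Q); z=Q[:,2]*1e3
for lo,hi in ((58,75),(35,50)):
    s=(z>lo)&(z<hi)&(F[:,1]>-200)&(F[:,1]<-60)&(F[:,0]>-40)&(F[:,0]<80); print(lo,np.percentile(F[s],[2,50,98],axis=0),np.median(z[s]))
E
```

```text
corners [[ 0.52616118 -0.21480187]
 [ 0.41003596  0.16444973]
 [ 0.58469481  0.21878832]
 [ 0.70213266 -0.16464296]]
yaw 17.135895 near 0.43694 ends -0.3638144 0.03765127
O [0.5611547  0.00236136]
plate [[ -97.42490558 -197.21258828]
 [ -96.65282545  199.4185338 ]
 [  86.26294685  199.8836409 ]
 [  85.51372754 -201.12836922]]
housing ((-38.95888900756836, 47.406864166259766), (82.68177032470703, 69.78785705566406), 89.89091491699219)
fence edge z40 [[ 27.96114945 -28.36985927]
 [ 28.29377246 147.63227919]] stop edge [[ -3.22097089 145.70429867]]
block [[ -17.63238267 -146.76300514]
 [ -17.60661627 -133.25314472]
 [  39.72430156 -146.81157681]
 [  39.7619405  -126.78654577]
 [  75.14590529 -144.44703733]
 [  75.17520602 -128.71535711]] tip [[  7.71696804 -60.87217632]] gauge [[   2.18939157 -107.2682618 ]]
58 [[ -18.19104628 -148.05812182]
 [   4.26591788 -139.30783542]
 [  29.02402937 -106.61386827]] 65.91358281479445
35 [[ -18.180752   -142.84733045]
 [   7.4300043  -100.21256468]
 [  73.93337795  -62.55466545]] 42.916411273555624
```

```bash
python3 - <<'E'
import cv2
i=cv2.imread('pics/w0.png'); cv2.imwrite('pics/w0c.png',cv2.resize(i[110:280,85:345],None,fx=3,fy=3))
E
```

```text
(no output)
```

View pics/w0c.png

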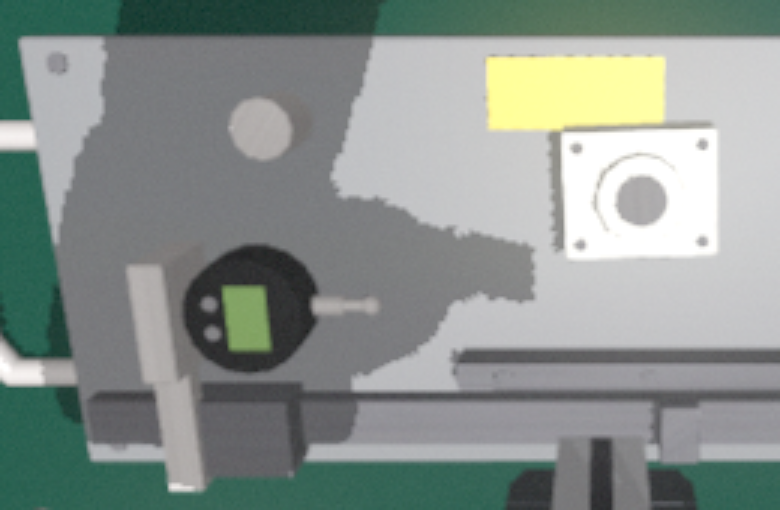

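The crop shows the housing top corners at full-image pixels (272,153), (324,153), (324,195) and (274,196), so it is only slightly turned. The carriage rear block is at fixture y ≈ -148 mm and x -18 to 29 mm.

```bash
python3 - <<'E'
from h import *
f=dict(np.load('w0.npz')); X=np.load('fix.npz'); O,ex,ey=X['O'],X['ex'],X['ey']
P=cast(f,[[272.3,153.3],[324,152.7],[324.3,194.7],[274.3,196]],.044)[:,:2]-O
F=np.c_[P@ex,P@ey]*1e3; print(F,F.mean(0))
s=arm.get_state(); print(s['eef_pos'],s['tool_rot'])
for n,p in dict(a=(-85,45),b=(-30,45),hx=(-23,45),yA=(5,0),c=(5,-175),home=(5,-5)).items(): print(n,O+ex*p[0]/1e3+ey*p[1]/1e3)
print('ex,ey per .6',ex/.6,ey/.6)
E
```

```text
[[-64.54671521  15.54087325]
 [-65.11446143  74.64790793]
 [-15.52270551  76.66609818]
 [-14.03879493  17.23992067]] [-39.80566927  46.02370001]
[0.51427447 0.02012774 0.27833214] [ 1.79940951e+02 -1.00435864e-01 -1.62927616e+02]
a [0.46666923 0.02031943]
b [0.5192277  0.03652458]
hx [0.525917   0.03858705]
yA [0.56593275 0.00383455]
c [ 0.6174946  -0.16339695]
home [ 0.56740594 -0.00094349]
ex,ey per .6 [1.5926809 0.4910651] [-0.4910651  1.5926809]
```

Call:
{"api": "servo_tool", "payload": {
  "increments": "30 -0.04 0 0 0 0 0;30 -0.085 0 -0.02 0 0 0;30 -0.085 0 -0.08 0 0 0;30 -0.085 0 -0.14 0 0 0;30 -0.085 0 -0.2 0 0 0;30 -0.085 0 -0.26 0 0 0;30 -0.085 0 -0.32 0 0 0;30 -0.085 0 -0.37 0 0 0;30 -0.085 0 -0.4 0 0 0;30 -0.085 0 -0.418 0 0 0"
}}

```text
t: 2.75
eef_pos: [0.4604, 0.0214, 0.0262]
tool_rot: [179.9, -0.2, -162.7]
wrist_force: [-0.6, -0.2, 0.0]
gripper_width: 0.0259
grip_force: 0.0
```

```bash
cat >> h.py <<'E'
def st():
    X=np.load('fix.npz'); O,ex,ey=X['O'],X['ex'],X['ey']; s=arm.get_state(); p=s['eef_pos']
    d=p[:2]-O; w=s['wrist_force'][:2]
    print('t',s['t'],'fix',(d@ex*1e3).round(1),(d@ey*1e3).round(1),'z',(p[2]*1e3).round(1),'F',w@ex,w@ey,s['wrist_force'][2],'rot',s['tool_rot'].round(2),'w',s['gripper_width'])
E
python3 -c "
from h import *
st()"
```

```text
t 2.75 fix -90.7 47.9 z 26.2 F -0.6615424576406727 0.007920056680742638 0.03605010457155419 rot [ 179.92   -0.2  -162.73] w 0.025935488136251197
```

Call:
{"api": "servo_tool", "payload": {
  "increments": "30 0.01 0.003 0 0 0 0;30 0.02 0.006 0 0 0 0;30 0.028 0.0086 0 0 0 0;30 0.036 0.011 0 0 0 0;30 0.044 0.0136 0 0 0 0;30 0.052 0.016 0 0 0 0;30 0.06 0.0185 0 0 0 0;30 0.068 0.021 0 0 0 0;30 0.076 0.0235 0 0 0 0;30 0.084 0.026 0 0 0 0"
}}

```text
t: 3.58
eef_pos: [0.5139, 0.0352, 0.0285]
tool_rot: [-180.0, -0.0, -162.9]
wrist_force: [-3.3, 0.1, 2.0]
gripper_width: 0.0254
grip_force: 1.9
```

```bash
python3 -c "
from h import *
st()"
```

```text
t 3.5833 fix -35.5 45.3 z 28.5 F -3.1583312248411453 1.122218333209065 2.0185607217372845 rot [-1.8000e+02 -1.0000e-02 -1.6292e+02] w 0.025391639108490245
```

Call:
{"api": "servo_tool", "payload": {
  "increments": "30 0.001 0.0003 0 0 0 0;30 0.002 0.0006 0 0 0 0;30 0.003 0.0009 0 0 0 0;30 0.004 0.0012 0 0 0 0;30 0.005 0.0015 0 0 0 0;30 0.006 0.0018 0 0 0 0;30 0.007 0.0021 0 0 0 0;30 0.008 0.0024 0 0 0 0;30 0.008 0.0024 0 0 0 0;30 0.008 0.0024 0 0 0 0"
}}

```text
t: 4.42
eef_pos: [0.5184, 0.0367, 0.0284]
tool_rot: [180.0, 0.0, -162.9]
wrist_force: [-1.3, 0.3, 0.4]
gripper_width: 0.0254
grip_force: 0.8
```

```bash
python3 -c "
from h import *
st()
f,s=wrist('w1.png')"
```

```text
t 4.4167 fix -30.8 45.4 z 28.4 F -1.1387169104088457 0.7108983806247322 0.44404813932019227 rot [ 1.7999e+02  1.0000e-02 -1.6291e+02] w 0.025400317716733747
```

View pics/w1.png

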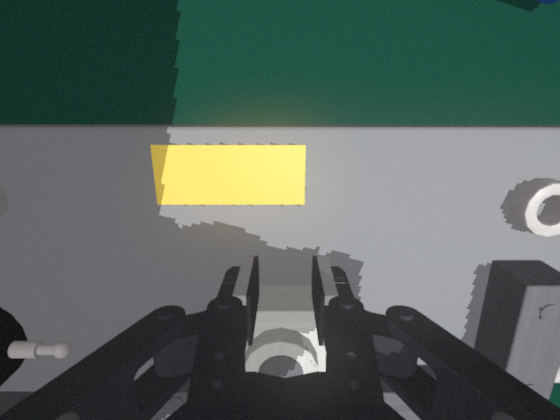

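The wrist view shows the two fingertips bearing on the housing's near face at (255–320, 285), but the fence is hidden. I'll keep pushing gently until the force rises.

Call:
{"api": "servo_tool", "payload": {
  "increments": "30 0.001 0.0003 0 0 0 0;30 0.002 0.0006 0 0 0 0;30 0.003 0.0009 0 0 0 0;30 0.004 0.0012 0 0 0 0;30 0.005 0.0015 0 0 0 0;30 0.006 0.0018 0 0 0 0;30 0.006 0.0018 0 0 0 0;30 0.006 0.0018 0 0 0 0;30 0.006 0.0018 0 0 0 0;30 0.006 0.0018 0 0 0 0"
}}

```text
t: 5.3
eef_pos: [0.5191, 0.0369, 0.0284]
tool_rot: [-180.0, -0.3, -162.9]
wrist_force: [-12.1, -3.6, 8.7]
gripper_width: 0.0259
grip_force: 6.2
```

```bash
python3 -c "
from h import *
st()"
```

```text
t 5.3 fix -30.0 45.4 z 28.4 F -12.616030050391974 0.13699488489503553 8.731298994603804 rot [-179.99   -0.29 -162.94] w 0.025895858674551953
```

Call:
{"api": "servo_tool", "payload": {
  "increments": "30 -0.015 -0.005 0 0 0 0;30 -0.027 -0.008 0 0 0 0;30 -0.027 -0.008 0.06 0 0 0;0 -0.027 -0.008 0.105 0 0 0;0 0.02 -0.04 0.105 0 0 0;0 0.078 -0.076 0.105 0 0 0;0 0.078 -0.076 0.105 0 0 0;0 0.078 -0.076 0.06 0 0 0;0 0.078 -0.076 0.02 0 0 0;0 0.078 -0.076 0 0 0 0"
}}

```text
t: 6.13
eef_pos: [0.5677, -0.0081, 0.0258]
tool_rot: [180.0, -0.1, -162.9]
wrist_force: [-0.9, 1.2, -0.4]
gripper_width: -0.0001
grip_force: 0.0
```

```bash
python3 -c "
from h import *
st()
wrist('w2.png')"
```

```text
t 6.1333 fix 3.1 -11.9 z 25.8 F -0.47662167500265296 1.4525277970895325 -0.3741335197573096 rot [ 1.7995e+02 -9.0000e-02 -1.6295e+02] w -0.00013439009629316948
```

View pics/w2.png

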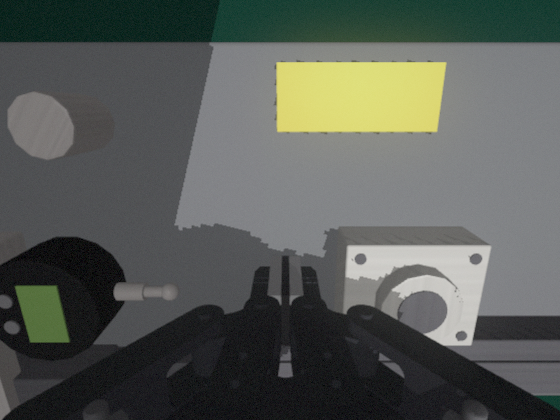

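The wrist view shows the closed fingers at (285,270) behind the housing, whose near-left top corner is at (337,240). It is square to the fixture, and the plunger is clear at (175,292).

Call:
{"api": "servo_tool", "payload": {
  "increments": "0 0 0.01 0 0 0 0;0 -0.003 0.021 0 0 0 0;0 -0.006 0.032 0 0 0 0;0 -0.01 0.043 0 0 0 0;0 -0.013 0.054 0 0 0 0;0 -0.017 0.066 0 0 0 0;0 -0.021 0.078 0 0 0 0;0 -0.024 0.09 0 0 0 0;0 -0.028 0.102 0 0 0 0;0 -0.032 0.112 0 0 0 0"
}}

```text
t: 7.02
eef_pos: [0.5496, 0.0601, 0.0289]
tool_rot: [-180.0, 0.1, -162.9]
wrist_force: [1.7, -3.6, 3.6]
gripper_width: 0.0001
grip_force: 2.0
```

```bash
python3 -c "
from h import *
st()
wrist('w3.png')"
```

```text
t 7.0167 fix 5.9 58.5 z 28.9 F 0.5848030017377863 -3.9307909874451945 3.572310674252674 rot [-1.7998e+02  5.0000e-02 -1.6290e+02] w 0.0001321566223471884
```

View pics/w3.png

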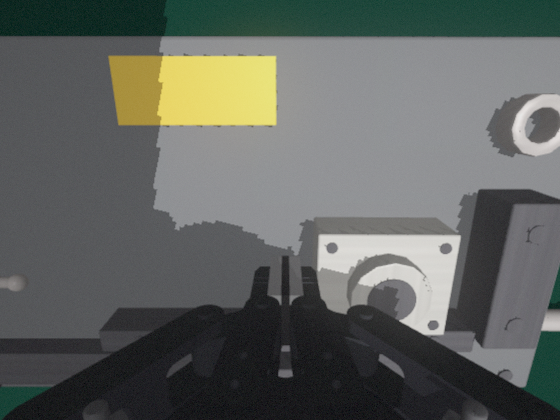

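The wrist view shows the housing square along the fence, with its right edge (455,240) about 20 px short of the end stop (477,200). I'll continue slowly.

Call:
{"api": "servo_tool", "payload": {
  "increments": "0 -0.001 0.003 0 0 0 0;0 -0.002 0.006 0 0 0 0;0 -0.003 0.009 0 0 0 0;0 -0.004 0.012 0 0 0 0;0 -0.005 0.015 0 0 0 0;0 -0.0055 0.018 0 0 0 0;0 -0.006 0.02 0 0 0 0;0 -0.007 0.022 0 0 0 0;0 -0.0075 0.024 0 0 0 0;0 -0.0075 0.024 0 0 0 0"
}}

```text
t: 7.9
eef_pos: [0.5447, 0.074, 0.0284]
tool_rot: [180.0, -0.0, -162.9]
wrist_force: [0.6, -1.5, 0.9]
gripper_width: 0.0002
grip_force: 0.9
```

```bash
python3 -c "
from h import *
st()"
```

```text
t 7.9 fix 5.4 73.3 z 28.4 F 0.11893558530224496 -1.603541674291159 0.8925444007420122 rot [ 1.7997e+02 -1.0000e-02 -1.6290e+02] w 0.00017592096585148447
```

Call:
{"api": "servo_tool", "payload": {
  "increments": "0 -0.0005 0.0016 0 0 0 0;0 -0.001 0.0032 0 0 0 0;0 -0.0015 0.005 0 0 0 0;0 -0.002 0.0065 0 0 0 0;0 -0.0025 0.008 0 0 0 0;0 -0.003 0.0095 0 0 0 0;0 -0.0032 0.0105 0 0 0 0;0 -0.0035 0.0115 0 0 0 0;0 -0.0035 0.0115 0 0 0 0;0 -0.0035 0.0115 0 0 0 0"
}}

```text
t: 8.73
eef_pos: [0.5438, 0.0767, 0.0285]
tool_rot: [-179.5, -0.0, -163.1]
wrist_force: [3.7, -15.9, -0.5]
gripper_width: -0.0001
grip_force: 8.8
```

```bash
python3 -c "
from h import *
st()"
```

```text
t 8.7333 fix 5.3 76.2 z 28.5 F -1.1749155938253724 -16.254851412706937 -0.4823151064741086 rot [-1.7949e+02 -4.0000e-02 -1.6306e+02] w -0.00013630172763246317
```

Call:
{"api": "servo_tool", "payload": {
  "increments": "0 0.006 -0.019 0 0 0 0;0 0.006 -0.019 0.02 0 0 0;0 0.006 -0.019 0.07 0 0 0;0 0.006 -0.019 0.11 0 0 0;0 -0.05 0 0.11 0 0 0;0 -0.099 0.038 0.11 0 0 0;0 -0.099 0.038 0.11 0 0 0;0 -0.099 0.038 0.06 0 0 0;0 -0.099 0.038 0.02 0 0 0;0 -0.099 0.038 0 0 0 0"
}}

```text
t: 9.57
eef_pos: [0.4816, 0.1038, 0.026]
tool_rot: [179.9, -0.2, -162.9]
wrist_force: [-0.5, -0.6, -0.3]
gripper_width: -0.0
grip_force: 0.0
```

```bash
python3 -c "
from h import *
st()"
```

```text
t 9.5667 fix -46.1 120.4 z 26.0 F -0.6820338175941071 -0.46611129234359905 -0.31149382754986815 rot [ 1.7989e+02 -1.5000e-01 -1.6285e+02] w -4.859602623125452e-05
```

Call:
{"api": "servo_tool", "payload": {
  "increments": "0 0.006 0.002 0 0 0 0;0 0.012 0.0035 0 0 0 0;0 0.016 0.005 0 0 0 0;0 0.019 0.006 0 0 0 0;0 0.021 0.0065 0 0 0 0;0 0.023 0.007 0 0 0 0;0 0.025 0.0077 0 0 0 0;0 0.027 0.0083 0 0 0 0;0 0.028 0.0086 0 0 0 0;0 0.028 0.0086 0 0 0 0"
}}

```text
t: 10.4
eef_pos: [0.4974, 0.1076, 0.0285]
tool_rot: [-180.0, -0.3, -162.9]
wrist_force: [-11.4, -3.6, 8.9]
gripper_width: 0.0002
grip_force: 6.1
```

```bash
python3 -c "
from h import *
st()"
```

```text
t 10.4 fix -29.9 119.4 z 28.5 F -11.994780934828283 -0.10215243033366095 8.906623950659785 rot [-180.     -0.3  -162.92] w 0.0001631936562050702
```

Call:
{"api": "servo_tool", "payload": {
  "increments": "0 -0.01 -0.003 0 0 0 0;0 -0.02 -0.006 0 0 0 0;0 -0.02 -0.006 0.06 0 0 0;0 -0.02 -0.006 0.12 0 0 0;0 -0.01 -0.03 0.18 0 0 0;0 0 -0.07 0.24 0 0 0;0 0.01 -0.1 0.3 0 0 0;0 0.02 -0.13 0.33 0 0 0;0 0.02 -0.13 0.33 0 0 0;0 0.02 -0.13 0.33 0 0 0"
}}

```text
t: 11.23
eef_pos: [0.5134, 0.0299, 0.2278]
tool_rot: [-180.0, 0.2, -163.0]
wrist_force: [-0.4, -0.6, -0.1]
gripper_width: -0.0003
grip_force: 0.0
```

```bash
python3 - <<'E'
from h import *
st()
f,s=wrist('w4.png'); np.savez('w4.npz',**f)
E
```

```text
t 11.2333 fix -37.6 40.4 z 227.8 F -0.5712745566368338 -0.5018918455158211 -0.13657275294365218 rot [-179.97    0.21 -163.02] w -0.00028537792521664116
```

View pics/w4.png

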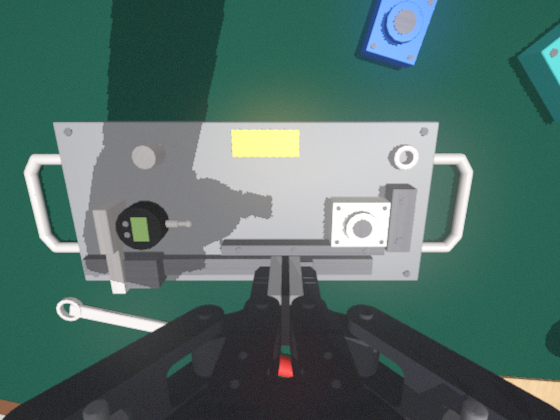

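The wrist view shows the housing (332–390, 198–245) flush against both the fence (y≈243) and the end stop (x≈388). The carriage is still back, and the master and ring are untouched. Next is the carriage.

Call:
{"api": "servo_tool", "payload": {
  "increments": "0 0.025 -0.05 0 0 0 0;0 0.05 -0.1 0 0 0 0;0 0.08 -0.15 0 0 0 0;0 0.11 -0.2 0 0 0 0;0 0.14 -0.255 0 0 0 0;0 0.165 -0.305 -0.02 0 0 0;0 0.176 -0.33 -0.05 0 0 0;0 0.176 -0.33 -0.1 0 0 0;0 0.176 -0.33 -0.15 0 0 0;0 0.176 -0.33 -0.17 0 0 0"
}}

```text
t: 12.12
eef_pos: [0.6151, -0.1661, 0.1177]
tool_rot: [179.7, -0.4, -162.9]
wrist_force: [-0.3, 0.4, -0.9]
gripper_width: 0.0002
grip_force: 0.0
```

```bash
python3 - <<'E'
from h import *
st()
E
```

```text
t 12.1167 fix 1.9 -176.9 z 117.7 F -0.198222524580833 0.429127113982932 -0.8526246738077086 rot [ 179.72   -0.41 -162.9 ] w 0.00019807496681728865
```

Call:
{"api": "servo_tool", "payload": {
  "increments": "0 0.009 -0.005 0 0 0 0;0 0.009 -0.005 -0.03 0 0 0;0 0.009 -0.005 -0.06 0 0 0;0 0.009 -0.005 -0.09 0 0 0;0 0.009 -0.005 -0.115 0 0 0;0 0.009 -0.005 -0.13 0 0 0;0 0.009 -0.005 -0.137 0 0 0;0 0.009 -0.005 -0.137 0 0 0;0 0.0065 0.003 -0.137 0 0 0;0 0.004 0.011 -0.137 0 0 0"
}}

```text
t: 12.95
eef_pos: [0.6209, -0.1608, 0.0435]
tool_rot: [-180.0, 0.1, -162.9]
wrist_force: [0.4, 1.1, -0.5]
gripper_width: -0.0002
grip_force: 0.0
```

```bash
python3 - <<'E'
from h import *
st()
E
```

```text
t 12.95 fix 9.1 -173.5 z 43.5 F 0.6663819569785978 0.913196904418243 -0.5452050745361964 rot [-1.7995e+02  9.0000e-02 -1.6293e+02] w -0.00016330526976566414
```

Call:
{"api": "servo_tool", "payload": {
  "increments": "0 -0.0025 0.008 0 0 0 0;0 -0.005 0.016 0 0 0 0;0 -0.009 0.029 0 0 0 0;0 -0.013 0.042 0 0 0 0;0 -0.017 0.055 0 0 0 0;0 -0.021 0.068 0 0 0 0;0 -0.025 0.081 0 0 0 0;0 -0.029 0.094 0 0 0 0;0 -0.033 0.107 0 0 0 0;0 -0.037 0.12 0 0 0 0"
}}

```text
t: 13.78
eef_pos: [0.5979, -0.0881, 0.0424]
tool_rot: [-180.0, 0.0, -162.9]
wrist_force: [1.8, -2.0, 2.8]
gripper_width: -0.0003
grip_force: 1.7
```

Call:
{"api": "servo_tool", "payload": {
  "increments": "0 -0.004 0.012 0 0 0 0;0 -0.0075 0.024 0 0 0 0;0 -0.011 0.036 0 0 0 0;0 -0.015 0.048 0 0 0 0;0 -0.018 0.058 0 0 0 0;0 -0.021 0.068 0 0 0 0;0 -0.024 0.078 0 0 0 0;0 -0.027 0.087 0 0 0 0;0 -0.029 0.094 0 0 0 0;0 -0.031 0.1 0 0 0 0"
}}

```text
t: 14.62
eef_pos: [0.5793, -0.0284, 0.0422]
tool_rot: [180.0, -0.0, -162.9]
wrist_force: [2.2, -2.3, 1.9]
gripper_width: 0.0
grip_force: 1.6
```

```bash
python3 - <<'E'
from h import *
st()
E
```

```text
t 14.6167 fix 8.3 -34.7 z 42.2 F 1.3927571900252156 -2.869970335415144 1.9110944811378734 rot [ 180.    -0.  -162.9] w 1.2378573025721199e-05
```

Now 25 mm more.

Call:
{"api": "servo_tool", "payload": {
  "increments": "0 -0.0015 0.005 0 0 0 0;0 -0.003 0.01 0 0 0 0;0 -0.0045 0.015 0 0 0 0;0 -0.006 0.02 0 0 0 0;0 -0.0075 0.025 0 0 0 0;0 -0.009 0.029 0 0 0 0;0 -0.01 0.033 0 0 0 0;0 -0.011 0.036 0 0 0 0;0 -0.012 0.039 0 0 0 0;0 -0.012 0.039 0 0 0 0"
}}

```text
t: 15.45
eef_pos: [0.572, -0.0051, 0.0422]
tool_rot: [180.0, -0.0, -162.9]
wrist_force: [1.9, -1.3, 0.2]
gripper_width: -0.0003
grip_force: 0.8
```

```bash
python3 - <<'E'
from h import *
st()
E
```

```text
t 15.45 fix 8.2 -10.3 z 42.2 F 1.4238379806908523 -1.762995967162631 0.2293025404801457 rot [ 1.7997e+02 -2.0000e-02 -1.6289e+02] w -0.0002633449553320605
```

Call:
{"api": "servo_tool", "payload": {
  "increments": "0 -0.0005 0.0016 0 0 0 0;0 -0.001 0.0032 0 0 0 0;0 -0.0015 0.005 0 0 0 0;0 -0.002 0.0065 0 0 0 0;0 -0.0025 0.008 0 0 0 0;0 -0.0025 0.008 0 0 0 0;0 -0.0025 0.008 0 0 0 0;0 -0.0025 0.008 0 0 0 0;0 -0.0025 0.008 0 0 0 0;0 -0.0025 0.008 0 0 0 0"
}}

```text
t: 16.28
eef_pos: [0.5716, -0.004, 0.0423]
tool_rot: [-179.6, -0.0, -163.0]
wrist_force: [5.8, -15.1, -3.1]
gripper_width: 0.0003
grip_force: 7.4
```

```bash
python3 - <<'E'
from h import *
st()
E
```

```text
t 16.2833 fix 8.1 -9.1 z 42.3 F 1.0463974055492091 -16.126402135970867 -3.0844008141742174 rot [-1.7960e+02 -3.0000e-02 -1.6305e+02] w 0.0002536990947833764
```

A hard stop at the predicted place. I'll retreat and check.

Call:
{"api": "servo_tool", "payload": {
  "increments": "0 0.006 -0.02 0 0 0 0;0 0.012 -0.04 0 0 0 0;0 0.012 -0.04 0.06 0 0 0;0 0.012 -0.04 0.12 0 0 0;0 -0.02 -0.04 0.18 0 0 0;0 -0.05 -0.02 0.24 0 0 0;0 -0.07 0.03 0.3 0 0 0;0 -0.08 0.06 0.33 0 0 0;0 -0.08 0.06 0.33 0 0 0;0 -0.08 0.06 0.33 0 0 0"
}}

```text
t: 17.12
eef_pos: [0.5229, 0.0361, 0.2419]
tool_rot: [180.0, 0.2, -162.8]
wrist_force: [-0.4, 0.1, -1.0]
gripper_width: 0.0004
grip_force: 0.0
```

```bash
python3 - <<'E'
from h import *
st()
f,s=wrist('w5.png'); np.savez('w5.npz',**f)
E
```

```text
t 17.1167 fix -26.6 43.5 z 241.9 F -0.3296895223525155 0.21643654450220523 -0.9693410595290309 rot [ 1.7999e+02  1.5000e-01 -1.6281e+02] w 0.0004328421902620441
```

View pics/w5.png

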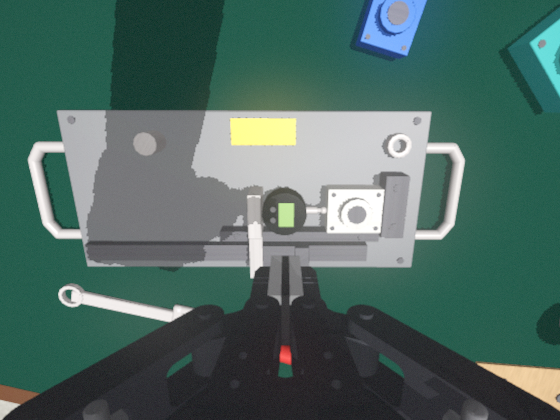

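The wrist view shows the carriage home against its end block (300,255), the plunger touching the housing at (325,210), and the housing flush with the fence and end stop. The arm is clear, so I'm handing in.

```bash
python3 -c "
from rig import arm
print(arm.finish_job())"
```

```text
the job is handed in; nothing more can be done
None
```

The housing is seated flush against the side fence and the end stop, and the gauge carriage is fully home with its plunger on the housing. I judged this from the last wrist image and a firm 16 N stop, then handed the job in at about 17 s of the 61 s; no verdict came back.

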